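# Put the microscope objectives away by colour ring

### The job

Clear up after the microscope session: take the four objectives with red, yellow, green and blue rings, one at a time, and stand each upright in the tray compartment whose floor has its own colour, keeping it upright on the way and setting it down rather than dropping it. Leave the white-ringed and the black-ringed objective standing where they are: they do not belong in this tray.

Things in the scene. Friction and masses are not known exactly. Their poses are not given: they have to be found in the camera images.
- red_objective (a point): centre (half-way up, 28 mm above its foot) of the red-ringed microscope objective: upright grey metal barrel, 31 mm diameter from its flat foot up to 39 mm, red band round the barrel at 31 to 39 mm and red cone above, then a narrow 17 mm nose; 56 mm tall in all, about 130 g, loose, z axis up. Stands on the bench at the start; to be moved.
- yellow_objective (a point): centre (half-way up, 28 mm above its foot) of the yellow-ringed microscope objective: upright grey metal barrel, 31 mm diameter from its flat foot up to 39 mm, yellow band round the barrel at 31 to 39 mm and yellow cone above, then a narrow 17 mm nose; 56 mm tall in all, about 130 g, loose, z axis up. Stands on the bench at the start; to be moved.
- green_objective (a point): centre (half-way up, 28 mm above its foot) of the green-ringed microscope objective: upright grey metal barrel, 31 mm diameter from its flat foot up to 39 mm, green band round the barrel at 31 to 39 mm and green cone above, then a narrow 17 mm nose; 56 mm tall in all, about 130 g, loose, z axis up. Stands on the bench at the start; to be moved.
- blue_objective (a point): centre (half-way up, 28 mm above its foot) of the blue-ringed microscope objective: upright grey metal barrel, 31 mm diameter from its flat foot up to 39 mm, blue band round the barrel at 31 to 39 mm and blue cone above, then a narrow 17 mm nose; 56 mm tall in all, about 130 g, loose, z axis up. Stands on the bench at the start; to be moved.
- white_objective (a point): centre (half-way up, 28 mm above its foot) of the white-ringed microscope objective: upright grey metal barrel, 31 mm diameter from its flat foot up to 39 mm, white band round the barrel at 31 to 39 mm and white cone above, then a narrow 17 mm nose; 56 mm tall in all, about 130 g, loose, z axis up. Looks like the others but has no compartment; stays where it stands.
- black_objective (a point): centre (half-way up, 28 mm above its foot) of the black-ringed microscope objective: upright grey metal barrel, 31 mm diameter from its flat foot up to 39 mm, black band round the barrel at 31 to 39 mm and black cone above, then a narrow 17 mm nose; 56 mm tall in all, about 130 g, loose, z axis up. Looks like the others but has no compartment; stays where it stands.
- well_red: red pad, 60 x 60 mm, 3 mm thick, that is the floor of one of the four square compartments (2 x 2, 78 mm between centres, 60 mm wide inside) of a fixed grey tray 168 mm square. Origin at the centre of the pad's underside, 5 mm above the bench; the top of the pad is 8 mm and the ridges around it are 14 mm above the bench; x and y axes along the tray's sides, z up. Which colour is in which corner changes.
- well_yellow: yellow pad, 60 x 60 mm, 3 mm thick, that is the floor of one of the four square compartments (2 x 2, 78 mm between centres, 60 mm wide inside) of a fixed grey tray 168 mm square. Origin at the centre of the pad's underside, 5 mm above the bench; the top of the pad is 8 mm and the ridges around it are 14 mm above the bench; x and y axes along the tray's sides, z up. Which colour is in which corner changes.
- well_green: green pad, 60 x 60 mm, 3 mm thick, that is the floor of one of the four square compartments (2 x 2, 78 mm between centres, 60 mm wide inside) of a fixed grey tray 168 mm square. Origin at the centre of the pad's underside, 5 mm above the bench; the top of the pad is 8 mm and the ridges around it are 14 mm above the bench; x and y axes along the tray's sides, z up. Which colour is in which corner changes.
- well_blue: blue pad, 60 x 60 mm, 3 mm thick, that is the floor of one of the four square compartments (2 x 2, 78 mm between centres, 60 mm wide inside) of a fixed grey tray 168 mm square. Origin at the centre of the pad's underside, 5 mm above the bench; the top of the pad is 8 mm and the ridges around it are 14 mm above the bench; x and y axes along the tray's sides, z up. Which colour is in which corner changes.
Not all that is in view belongs to the job. What is shaped like the part that bears blue_objective but pink is not meant.

How it is judged:
By the outcome, as a careful person would: the job done as asked, in the order asked, and still so for the second after the job is handed in, with the robot touching nothing.
It also fails if it takes over 106 s, if anything falls off the work surface, if the arm or the gripper's body presses on something with over 40 N, if the wrist force passes 120 N, or if a joint passes its speed limit or range.

### The arm

A 6-joint arm with a two-finger parallel gripper is mounted at the origin on the work surface. World frame = base frame: x ahead of the robot, y to its left, z up, the work surface at z = 0. Lengths are in m, angles in rad, forces in N, time in s.
With the tool pointing down it reaches from about 0.3 to 0.775 m from the base axis. Payload 14.6 kg.
Tool frame: the origin (TCP) lies at the very end of the fingers, on their centre line; the grasp point (between the pads) lies 19 mm behind it; z points along the fingers, y is the line along which they close (so a half turn about z gives the same grasp; the last joint's range is limited). The gripper opens to 94 mm and grips with 3 to 60 N. Pads are 16 mm wide; open, the fingers measure 119 mm over their backs; the gripper's body (75 mm by 177 mm) begins 78 mm behind the grasp point.
Start: joints at [1.167, 0.3, 1.521, -0, 1.321, -0.067], TCP at [0.182, 0.519, 0.205] pointing down, gripper open.
Joint ranges: [-3.03, 3.03], [-0.79, 2.21], [0.23, 2.52], [-1.04, 4.18], [0, 3.07], [-2.55, 2.55]. Speed limits (rad/s): [2.22, 2.22, 2.57, 3.14, 3.14, 3.14].

### API

Orientations are given as [roll, pitch, yaw] about the fixed x, y, z axes, in that order (R = Rz(yaw) Ry(pitch) Rx(roll)).
In Python, from station import ctrl gives the robot as it stands. The module is installed in compiled form; this text tells all that it offers.
- The arm moves only by the tool play_rows, never from a script. Its argument "commands" is a list of rows, each a list of 7 numbers: the shift along the tool's x, y, z in m, then the turn, a rotation vector about the tool's x, y, z in degrees, then the closure, from -1 (fully open) to 1 (shut). A call has 1 to 20 rows; each row shifts and turns the commanded pose from where the row before left it, along the tool's axes as they then stand; what a row does not reach is not made up. A row lasts 1/12 s, in which the tool goes at most 41.7 mm and 7.16 degrees, less where a joint would pass 70% of its speed; a pose out of reach is approached as far as the arm can. A call is refused whole if a number of a shift passes 0.0417 or a number of a turn 7.16, either way. A call with a gripper value outside its range is refused whole. The fingers move at their own pace and stop on an object; "force" is the grip in N (left out, the last holds). Time passes only in rows, so rows that do not move let the fingers close. It gives the time, the measured TCP pose, the force, the opening and the grip force at its end, in the units of the state.
- ctrl.get_obs(): the state, without advancing time (a new reading comes with each control period).
- ctrl.camera(name): name is "scene" or "top" or "wrist"; returns the picture (400x640x3 uint8, blue, green, red); there is no depth.
- ctrl.camera_model(name): a dict with "fx", "fy", "cx", "cy" (pixels), "rvec" (rotation vector, rad) and "tvec" (3), from world to camera coordinates, as OpenCV has them. Camera axes: x right, y down, z forward; pixel columns grow to the right and rows downward; lengths in m; the calibration is good to about 2 mm. A picture is of the moment at which its call begins: read the wrist's pose just before it. camera_model takes no time and is no camera call; for the wrist camera it gives the pose at the moment of the call.
- ctrl.hand_in(): hands the job in; it is judged then, once.
The state is a dict: "time_s": time; "qpos": joint angles; "joint_vel": joint speeds; "tau": joint torques, N m; "ee_pos": TCP position; "eef_rot": TCP orientation; "force": force on the tool from outside, world axes, zero at the start; "moment": the same for the moment, N m; "grip_width": finger opening in m; "grip_force": force on a finger pad.
Only numpy, scipy, OpenCV 4.12 (cv2) and the standard library are available. Lean on these libraries where they do the work, as an engineer would, in place of code of your own. Each camera call takes 0.05 s, during which the arm holds its last target. There are 200 camera calls.

## Working session

There is one attempt and no reset: what is moved stays moved. The work goes in short steps, Python scripts to look and compute and a tool call to move; the robot and the scene stay as the last step left them, time stands still between calls to the robot, and variables do not carry over. Pictures are saved under pics/ and viewed, at most 14 in all, crops included, and the job is handed in when it is done.

Besides the shell and the picture viewer there is one more tool, called after ">>>" as name(argument=value, ...), one argument or row to a line, values as JSON. play_rows: Moves the arm, as the interface text tells. Its arguments: {"type":"object","properties":{"commands":{"type":"array","items":{"type":"array","items":{"type":"number"}}},"force":{"type":"number"}},"required":["commands"]}

```bash
mkdir -p pics
python3 - <<'E'
from station import ctrl
import cv2,numpy as np
for n in("scene","top"):
    cv2.imwrite(f"pics/{n}0.png",ctrl.camera(n)); m=ctrl.camera_model(n); print(n,m)
o=ctrl.get_obs();print(o['ee_pos'],o['eef_rot'],o['grip_width'],o['time_s'])
E
```

```text
scene {'fx': 374.7469991039184, 'fy': 374.7469991039184, 'cx': 322.08123051783514, 'cy': 197.69832558551502, 'rvec': array([ 2.0073477 ,  1.41462521, -0.5874903 ]), 'tvec': array([-0.19111506, -0.30461514,  1.14899497])}
top {'fx': 451.0875405418928, 'fy': 451.0875405418928, 'cx': 320.37358299889985, 'cy': 203.394743427375, 'rvec': array([ 2.17043878, -2.12663267,  0.08613717]), 'tvec': array([0.04097542, 0.51059166, 0.95200497])}
[0.18165726 0.51888521 0.20497446] [-3.14060450e+00 -8.39008870e-05  2.80477905e+00] 0.09425603930092284 0.1
```

View pics/top0.png

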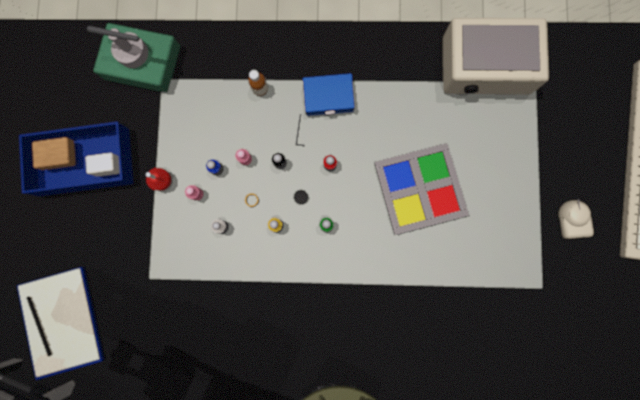

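View pics/scene0.png

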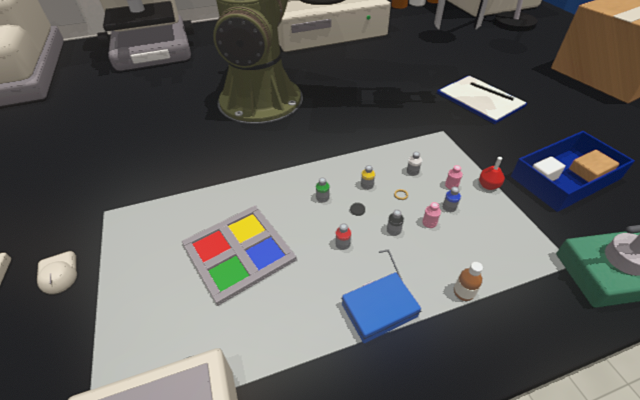

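The top view shows the colored objectives at about red (330,162), yellow (276,225), green (327,225) and blue (214,167). White is at (220,226), black at (279,160), and the pink distractors are at (243,156) and (193,192). The tray is at about (421,190).

```bash
cat > h.py <<'E'
import cv2,numpy as np
from station import ctrl
def ray(m,uv,z):
    R=cv2.Rodrigues(np.array(m['rvec']))[0];t=np.array(m['tvec']).ravel()
    c=-R.T@t; d=R.T@np.array([(uv[0]-m['cx'])/m['fx'],(uv[1]-m['cy'])/m['fy'],1])
    return c+d*(z-c[2])/d[2]
def proj(m,p):
    K=np.array([[m['fx'],0,m['cx']],[0,m['fy'],m['cy']],[0,0,1]])
    return cv2.projectPoints(np.array([p],float),np.array(m['rvec']),np.array(m['tvec']),K,None)[0].ravel()
H={'red':(174,6),'yellow':(18,32),'green':(45,80),'blue':(105,128),'pink':(150,173)}
def blobs(img,col,amin=20,s=110,v=50):
    h=cv2.cvtColor(img,cv2.COLOR_BGR2HSV);a,b=H[col]
    hue=((h[...,0]>=a)&(h[...,0]<=b)) if a<b else ((h[...,0]>=a)|(h[...,0]<=b))
    M=(hue&(h[...,1]>s)&(h[...,2]>v)).astype(np.uint8)
    n,_,st,c=cv2.connectedComponentsWithStats(M)
    return [(st[i,4],c[i].round(1),st[i,:4]) for i in range(1,n) if st[i,4]>=amin]
E
python3 - <<'E'
from h import *
for n in("top","scene"):
    im=cv2.imread(f"pics/{n}0.png");m=ctrl.camera_model(n)
    for c in H:
        for a,u,b in blobs(im,c,s=90):
            if (n=="top" and 150<u[0]<480 and 110<u[1]<260) or (n=="scene" and 180<u[0]<480 and 150<u[1]<300):
                z=.008 if a>250 else .043
                print(n,c,a,u,b,ray(m,u,z).round(4))
m=ctrl.camera_model("top");im=cv2.imread("pics/top0.png")
for n,u in dict(white=(220,226),black=(279,160)).items(): print(n,ray(m,u,.045).round(3))
for i in(0,1):
  pass
cv2.imwrite("pics/crop.png",cv2.resize(im[135:245,140:350],None,fx=3.8,fy=3.8,interpolation=cv2.INTER_CUBIC))
E
```

```text
top red 108 [329.7 163.2] [323 155  14  15] [0.5961 0.0327 0.043 ]
top red 454 [158.1 179.1] [145 167  27  24] [0.5605 0.4205 0.008 ]
top red 741 [442.9 200.6] [427 185  33  32] [ 0.5233 -0.2182  0.008 ]
top red 20 [200.  194.6] [197 189   6  11] [0.5224 0.3124 0.043 ]
top yellow 45 [250.8 199.8] [245 194  14  13] [0.5131 0.2012 0.043 ]
top yellow 746 [408.6 209.6] [393 194  33  32] [ 0.5019 -0.1429  0.008 ]
top yellow 115 [275.4 224.9] [268 218  15  14] [0.46   0.1462 0.043 ]
top green 668 [433.  166.8] [418 152  31  31] [ 0.5987 -0.1969  0.008 ]
top green 72 [326.3 224.8] [320 218  13  14] [0.4624 0.0373 0.043 ]
top blue 95 [214.8 167.3] [207 160  14  14] [0.583  0.2829 0.043 ]
top blue 691 [398.8 175.8] [383 161  32  31] [ 0.5771 -0.1212  0.008 ]
top pink 87 [244.3 157.7] [237 150  14  14] [0.6053 0.2191 0.043 ]
top pink 95 [194.9 193.1] [187 186  15  13] [0.5255 0.3237 0.043 ]
scene red 123 [343.  234.3] [336 228  15  12] [0.6119 0.0306 0.043 ]
scene red 674 [210.9 245.7] [193 231  38  31] [ 0.5233 -0.2171  0.008 ]
scene yellow 102 [367.8 174.8] [362 170  13  10] [0.4732 0.1451 0.043 ]
scene yellow 54 [400.7 194.2] [394 189  14  11] [0.5529 0.1855 0.043 ]
scene yellow 596 [246.1 227.9] [228 214  37  29] [ 0.5018 -0.1415  0.008 ]
scene green 83 [322.3 187.4] [316 183  13   9] [0.4763 0.0361 0.043 ]
scene green 795 [228.1 273. ] [209 256  40  36] [ 0.5988 -0.1952  0.008 ]
scene blue 116 [452.5 196.8] [446 190  15  13] [0.5969 0.2838 0.043 ]
scene blue 699 [264.6 252.9] [246 237  39  33] [ 0.5771 -0.1199  0.008 ]
scene pink 199 [453.3 177.9] [446 168  16  20] [0.5473 0.318  0.043 ]
scene pink 32 [428.5 210.5] [426 207   7   8] [0.6138 0.2165 0.043 ]
scene pink 29 [437.  211.1] [434 208   6  10] [0.6211 0.2318 0.043 ]
white [0.455 0.265 0.045]
black [0.601 0.143 0.045]
```

View pics/crop.png

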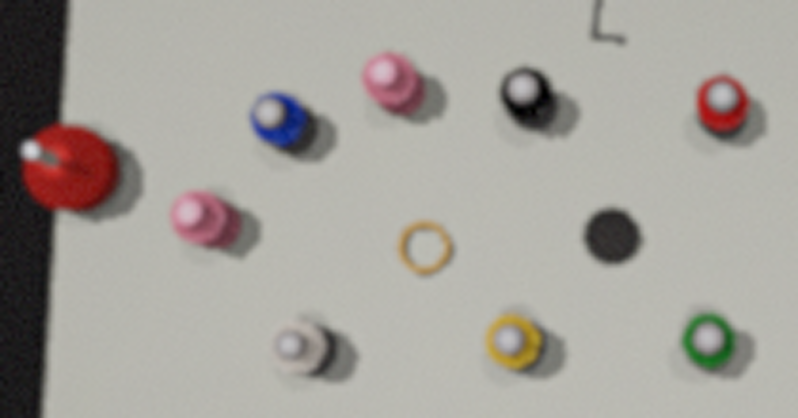

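```bash
cat >> h.py <<'E'
from scipy.spatial.transform import Rotation as Ro
def go(*pts):
    """tool-frame shifts (mm) and turn (deg) through world waypoints; vertical tool, yaw 150.7 deg"""
    o=ctrl.get_obs();p=np.array(o['ee_pos']);R=Ro.from_euler('xyz',o['eef_rot']);G=Ro.from_euler('xyz',[np.pi,0,np.radians(150.7)])
    print('t',round(o['time_s'],2),'pos',p.round(4),'turn',np.degrees((R.inv()*G).as_rotvec()).round(2),'w',round(o['grip_width'],4),'gf',round(o['grip_force'],1),'F',np.round(o['force'],1))
    for q in pts:
        print(q,'shift mm',(G.inv().apply(np.array(q)-p)*1e3).round(1));p=np.array(q)
E
python3 -c "
from h import *
go((.5955,.032,.15))"
```

```text
t 0.1 pos [0.1817 0.5189 0.205 ] turn [-0.06  0.   10.  ] w 0.0943 gf 0.0 F [0.4 0.6 0.3]
(0.5955, 0.032, 0.15) shift mm [-599.2 -222.1   55. ]
```

>>> play_rows(
  commands=[
    [0,0,0,0,0,5,-0.3],
    [0,0,0,0,0,5,-0.3],
  ],
  force=15,
)

```text
time_s: 0.27
ee_pos: [0.1817, 0.519, 0.2051]
eef_rot: [-3.141, 0.0, 2.627]
force: [0.2, 0.2, -0.2]
grip_width: 0.0842
grip_force: 0.0
```

>>> play_rows(
  commands=[
    [-0.015,-0.0055,0,0,0,0,-0.3],
    [-0.03,-0.011,0.002,0,0,0,-0.3],
    [-0.03,-0.011,0.002,0,0,0,-0.3],
    [-0.03,-0.011,0.002,0,0,0,-0.3],
    [-0.03,-0.011,0.002,0,0,0,-0.3],
    [-0.03,-0.011,0.002,0,0,0,-0.3],
    [-0.03,-0.011,0.002,0,0,0,-0.3],
    [-0.03,-0.011,0.002,0,0,0,-0.3],
    [-0.03,-0.011,0.002,0,0,0,-0.3],
    [-0.03,-0.011,0.002,0,0,0,-0.3],
    [-0.03,-0.011,0.002,0,0,0,-0.3],
    [-0.03,-0.011,0.002,0,0,0,-0.3],
    [-0.03,-0.011,0.002,0,0,0,-0.3],
    [-0.03,-0.011,0.002,0,0,0,-0.3],
    [-0.03,-0.011,0.002,0,0,0,-0.3],
    [-0.03,-0.011,0.002,0,0,0,-0.3],
    [-0.03,-0.011,0.002,0,0,0,-0.3],
    [-0.03,-0.011,0.002,0,0,0,-0.3],
    [-0.03,-0.011,0.002,0,0,0,-0.3],
    [-0.03,-0.011,0.002,0,0,0,-0.3],
  ],
)

```text
time_s: 1.93
ee_pos: [0.5876, 0.0443, 0.167]
eef_rot: [-3.141, -0.001, 2.63]
force: [-0.3, 0.7, -0.1]
grip_width: 0.0611
grip_force: 0.0
```

>>> play_rows(
  commands=[
    [-0.01,-0.0045,0.015,0,0,0,-0.3],
    [-0.004,-0.003,0.004,0,0,0,-0.3],
    [0,0,0,0,0,0,-0.3],
    [0,0,0,0,0,0,-0.3],
  ],
)

```text
time_s: 2.27
ee_pos: [0.595, 0.0329, 0.1484]
eef_rot: [-3.141, -0.001, 2.63]
force: [-0.4, 0.0, 0.3]
grip_width: 0.0612
grip_force: 0.0
```

```bash
python3 -c "
from h import *
go((.5955,.032,.15))
m=ctrl.camera_model('wrist');im=ctrl.camera('wrist');cv2.imwrite('pics/w1.png',im)
for c in H:
  for a,u,b in blobs(im,c,80,90): print(c,a,u,b,ray(m,u,.043).round(4))
print(proj(m,(.5955,.032,.056)))"
```

```text
t 2.27 pos [0.595  0.0329 0.1484] turn [-0.02 -0.05  0.01] w 0.0612 gf 0.0 F [-0.4  0.   0.3]
(0.5955, 0.032, 0.15) shift mm [-0.9 -0.5 -1.6]
red 1076 [525.2  98.8] [497  80  61  40] [0.6063 0.2174 0.043 ]
red 704 [317.1 199.1] [299 184  37  37] [0.5982 0.0374 0.043 ]
red 3216 [ 51.9 248. ] [ 11 210  83  76] [ 0.5239 -0.1862  0.043 ]
yellow 373 [452.5  14.9] [434   0  40  28] [0.5242 0.1913 0.043 ]
yellow 3785 [ 99.  192.7] [ 56 151  88  84] [ 0.5045 -0.1185  0.043 ]
yellow 823 [169.1 360.6] [159 324  28  72] [ 0.6704 -0.1663  0.043 ]
yellow 843 [455.6 360.6] [439 324  28  72] [0.806  0.0752 0.043 ]
green 917 [238.1  50.4] [215  27  42  45] [0.4682 0.0421 0.043 ]
green 1754 [114.5 288.9] [ 79 263  79  44] [ 0.5826 -0.1636  0.043 ]
blue 1232 [603.   27.3] [584   3  45  47] [0.586  0.2847 0.043 ]
blue 3329 [165.6 247.3] [124 209  84  77] [ 0.5719 -0.0992  0.043 ]
blue 126 [417.3 267.5] [410 262  17  13] [0.6971 0.0843 0.043 ]
blue 666 [431.7 291.5] [416 271  33  48] [0.7255 0.0857 0.043 ]
blue 382 [351.2 306.7] [332 289  44  34] [0.7037 0.0147 0.043 ]
blue 1543 [364.1 325.6] [333 301  59  40] [0.7276 0.0159 0.043 ]
blue 118 [379.  380.7] [369 378  23   9] [7.911e-01 1.000e-04 4.300e-02]
pink 761 [531.7  99.9] [501  81  64  39] [0.6096 0.2215 0.043 ]
[309.82628311 203.93396519]
```

View pics/w1.png

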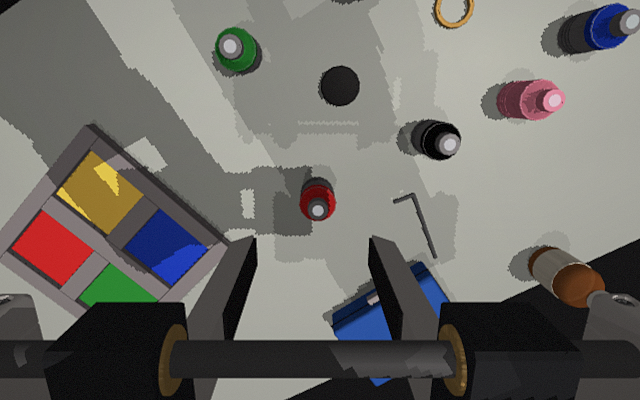

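Wrist view: the red objective's nose is at (318,211), between the fingers. The prediction was (310,204), so the estimate is a few mm off. I'll refine it from the nose tips in both views.

```bash
python3 -c "
from h import *
m=ctrl.camera_model('wrist')
for n,u in dict(red=(318,211),green=(230,47),blue=(628,22),black=(449,145),pink=(553,101)).items(): print('w',n,ray(m,u,.056).round(4))
print('wband',ray(m,(317.5,202),.041), 'tip center px',proj(m,ctrl.get_obs()['ee_pos']))
t=ctrl.camera_model('top')
s=lambda x,y:(140+(x+.5)/3.8-.5,135+(y+.5)/3.8-.5)
for n,u in dict(red=(722,97),green=(708,338),yellow=(509,340),blue=(269,113),black=(524,88)).items(): print('t',n,ray(t,s(*u),.056).round(4))
sc=ctrl.camera_model('scene')
"
```

```text
w red [0.6044 0.0351 0.056 ]
w green [0.4661 0.0399 0.056 ]
w blue [0.5886 0.2921 0.056 ]
w black [0.6069 0.1487 0.056 ]
w pink [0.6144 0.229  0.056 ]
wband [0.60158475 0.03641096 0.041     ] tip center px [309.87050016 251.33197064]
t red [0.6    0.0328 0.056 ]
t green [0.4641 0.0378 0.056 ]
t yellow [0.4608 0.1484 0.056 ]
t blue [0.5868 0.2892 0.056 ]
t black [0.6034 0.1447 0.056 ]
```

```bash
python3 -c "
from h import *
go((.601,.034,.07),(.601,.034,.012))"
```

```text
t 2.32 pos [0.5951 0.0332 0.149 ] turn [0.01 0.   0.05] w 0.0611 gf 0.0 F [-0.8  0.7 -0.4]
(0.601, 0.034, 0.07) shift mm [-4.7  3.5 79. ]
(0.601, 0.034, 0.012) shift mm [ 0. -0. 58.]
```

>>> play_rows(
  commands=[
    [-0.0047,0.0035,0.015,0,0,0,-0.3],
    [0,0,0.02,0,0,0,-0.3],
    [0,0,0.02,0,0,0,-0.3],
    [0,0,0.02,0,0,0,-0.3],
    [0,0,0,0,0,0,-0.3],
    [0,0,0,0,0,0,-0.3],
  ],
)

```text
time_s: 2.82
ee_pos: [0.601, 0.0339, 0.074]
eef_rot: [-3.141, -0.0, 2.631]
force: [-0.6, -0.7, 0.3]
grip_width: 0.0611
grip_force: 0.0
```

```bash
python3 -c "
from h import *
go((.601,.034,.012))
m=ctrl.camera_model('wrist');im=ctrl.camera('wrist');cv2.imwrite('pics/w2.png',im)
"
```

```text
t 2.82 pos [0.601  0.0339 0.074 ] turn [-0.01 -0.03  0.06] w 0.0611 gf 0.0 F [-0.6 -0.7  0.3]
(0.601, 0.034, 0.012) shift mm [ 0.  0. 62.]
```

View pics/w2.png

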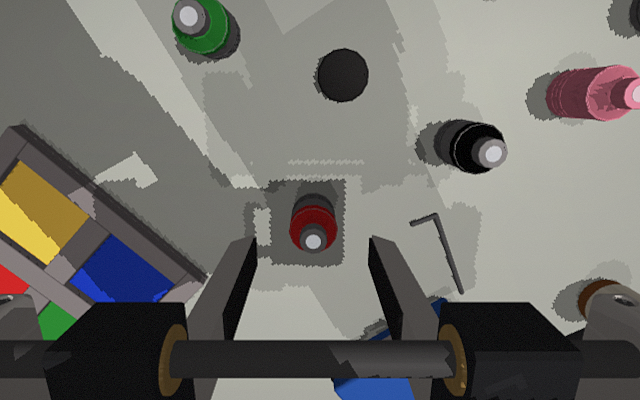

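The nose is at (313,241), centred between the fingers.

```bash
python3 -c "
from h import *
m=ctrl.camera_model('wrist')
print(ray(m,(313,241),.056).round(4))"
```

```text
[0.6042 0.0344 0.056 ]
```

>>> play_rows(
  commands=[
    [-0.0015,0,0.015,0,0,0,-0.3],
    [0,0,0.02,0,0,0,-0.3],
    [0,0,0.015,0,0,0,-0.3],
    [0,0,0.012,0,0,0,-0.3],
    [0,0,0,0,0,0,-0.3],
    [0,0,0,0,0,0,0.2],
    [0,0,0,0,0,0,0.5],
    [0,0,0,0,0,0,0.8],
    [0,0,0,0,0,0,0.8],
    [0,0,0,0,0,0,0.8],
    [0,0,0,0,0,0,0.8],
    [0,0,0,0,0,0,0.8],
  ],
  force=15,
)

```text
time_s: 3.87
ee_pos: [0.603, 0.0324, 0.0121]
eef_rot: [3.141, 0.001, 2.63]
force: [-0.4, 0.6, 5.5]
grip_width: 0.0306
grip_force: 15.0
```

>>> play_rows(
  commands=[
    [0,0,-0.005,0,0,0,0.8],
    [0,0,-0.015,0,0,0,0.8],
    [0,0,-0.02,0,0,0,0.8],
    [0,0,-0.02,0,0,0,0.8],
    [0,0,-0.015,0,0,0,0.8],
    [0,0,-0.005,0,0,0,0.8],
    [0,0,0,0,0,0,0.8],
  ],
)

```text
time_s: 4.45
ee_pos: [0.6031, 0.0324, 0.0926]
eef_rot: [3.141, 0.002, 2.63]
force: [0.8, -0.6, -1.5]
grip_width: 0.0305
grip_force: 15.0
```

```bash
python3 -c "
from h import *
go((.5233,-.2177,.092),(.5233,-.2177,.0215))"
```

```text
t 4.45 pos [0.6031 0.0324 0.0926] turn [ 0.05  0.1  -0.  ] w 0.0305 gf 15.0 F [ 0.8 -0.6 -1.5]
(0.5233, -0.2177, 0.092) shift mm [ -52.8 -257.1    0.6]
(0.5233, -0.2177, 0.0215) shift mm [ 0.  -0.  70.5]
```

>>> play_rows(
  commands=[
    [-0.0009,-0.0043,0,0,0,0,0.8],
    [-0.0018,-0.0086,0,0,0,0,0.8],
    [-0.0026,-0.0128,0,0,0,0,0.8],
    [-0.0035,-0.0171,0,0,0,0,0.8],
    [-0.0035,-0.0171,0,0,0,0,0.8],
    [-0.0035,-0.0171,0,0,0,0,0.8],
    [-0.0035,-0.0171,0,0,0,0,0.8],
    [-0.0035,-0.0171,0,0,0,0,0.8],
    [-0.0035,-0.0171,0,0,0,0,0.8],
    [-0.0035,-0.0171,0,0,0,0,0.8],
    [-0.0035,-0.0171,0,0,0,0,0.8],
    [-0.0035,-0.0171,0,0,0,0,0.8],
    [-0.0035,-0.0171,0,0,0,0,0.8],
    [-0.0035,-0.0171,0,0,0,0,0.8],
    [-0.0035,-0.0171,0,0,0,0,0.8],
    [-0.0026,-0.0128,0,0,0,0,0.8],
    [-0.0018,-0.0086,0,0,0,0,0.8],
    [-0.0009,-0.0043,0,0,0,0,0.8],
    [0,0,0,0,0,0,0.8],
    [0,0,0,0,0,0,0.8],
  ],
)

```text
time_s: 6.12
ee_pos: [0.5229, -0.2169, 0.0913]
eef_rot: [3.142, -0.0, 2.63]
force: [-0.3, -0.4, -0.6]
grip_width: 0.0304
grip_force: 15.0
```

>>> play_rows(
  commands=[
    [0,0,0.01,0,0,0,0.8],
    [0,0,0.015,0,0,0,0.8],
    [0,0,0.015,0,0,0,0.8],
    [0,0,0.01,0,0,0,0.8],
    [0,0,0.005,0,0,0,0.8],
    [0,0,0,0,0,0,0.8],
    [0,0,0,0,0,0,0.8],
  ],
)

```text
time_s: 6.7
ee_pos: [0.5231, -0.217, 0.0366]
eef_rot: [-3.142, 0.0, 2.631]
force: [0.4, -0.4, -1.1]
grip_width: 0.0309
grip_force: 15.0
```

```bash
python3 -c "
from h import *
go((.5233,-.2177,.0215))
cv2.imwrite('pics/w3.png',ctrl.camera('wrist'))"
```

```text
t 6.7 pos [ 0.5231 -0.217   0.0366] turn [-0.    0.    0.02] w 0.0309 gf 15.0 F [ 0.4 -0.4 -1.1]
(0.5233, -0.2177, 0.0215) shift mm [-0.5 -0.5 15.1]
```

View pics/w3.png

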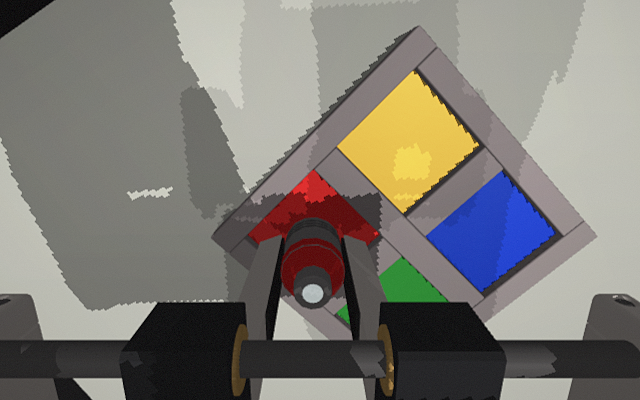

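The red objective is upright and centred over the red compartment, whose visible corners are at (317,170), (250,243) and (380,238).

>>> play_rows(
  commands=[
    [0,0,0.006,0,0,0,0.8],
    [0,0,0.005,0,0,0,0.8],
    [0,0,0.003,0,0,0,0.8],
    [0,0,0.0012,0,0,0,0.8],
    [0,0,0.0008,0,0,0,0.8],
    [0,0,0.0005,0,0,0,0.8],
    [0,0,0,0,0,0,0.8],
  ],
)

```text
time_s: 7.33
ee_pos: [0.523, -0.2172, 0.0201]
eef_rot: [3.142, 0.0, 2.63]
force: [0.1, 0.0, -1.3]
grip_width: 0.0307
grip_force: 15.0
```

>>> play_rows(
  commands=[
    [0,0,0.0004,0,0,0,0.8],
    [0,0,0.0003,0,0,0,0.8],
    [0,0,0,0,0,0,0.8],
  ],
)

```text
time_s: 7.58
ee_pos: [0.5231, -0.2172, 0.0201]
eef_rot: [-3.142, 0.001, 2.63]
force: [-3.9, 2.1, 9.5]
grip_width: 0.0304
grip_force: 15.0
```

Contact. Next I open slowly, then lift.

>>> play_rows(
  commands=[
    [0,0,0,0,0,0,0.3],
    [0,0,0,0,0,0,0.15],
    [0,0,0,0,0,0,0],
    [0,0,0,0,0,0,-0.15],
    [0,0,0,0,0,0,-0.3],
    [0,0,0,0,0,0,-0.3],
    [0,0,0,0,0,0,-0.3],
    [0,0,-0.01,0,0,0,-0.3],
    [0,0,-0.02,0,0,0,-0.3],
    [0,0,-0.025,0,0,0,-0.3],
    [0,0,-0.025,0,0,0,-0.3],
    [0,0,-0.01,0,0,0,-0.3],
    [0,0,0,0,0,0,-0.3],
  ],
)

```text
time_s: 8.67
ee_pos: [0.524, -0.2176, 0.1121]
eef_rot: [3.141, 0.005, 2.63]
force: [0.9, 0.2, 0.1]
grip_width: 0.061
grip_force: 0.0
```

```bash
python3 -c "
from h import *
go((.461,.148,.11))"
```

```text
t 8.67 pos [ 0.524  -0.2176  0.1121] turn [0.01 0.26 0.01] w 0.061 gf 0.0 F [0.9 0.2 0.1]
(0.461, 0.148, 0.11) shift mm [233.9 288.    2.1]
```

>>> play_rows(
  commands=[
    [0.0065,0.008,0,0,0,0,-0.3],
    [0.013,0.016,0,0,0,0,-0.3],
    [0.013,0.016,0,0,0,0,-0.3],
    [0.013,0.016,0,0,0,0,-0.3],
    [0.013,0.016,0,0,0,0,-0.3],
    [0.013,0.016,0,0,0,0,-0.3],
    [0.013,0.016,0,0,0,0,-0.3],
    [0.013,0.016,0,0,0,0,-0.3],
    [0.013,0.016,0,0,0,0,-0.3],
    [0.013,0.016,0,0,0,0,-0.3],
    [0.013,0.016,0,0,0,0,-0.3],
    [0.013,0.016,0,0,0,0,-0.3],
    [0.013,0.016,0,0,0,0,-0.3],
    [0.013,0.016,0,0,0,0,-0.3],
    [0.013,0.016,0,0,0,0,-0.3],
    [0.013,0.016,0,0,0,0,-0.3],
    [0.013,0.016,0,0,0,0,-0.3],
    [0.013,0.016,0,0,0,0,-0.3],
    [0.0065,0.008,0,0,0,0,-0.3],
    [0,0,0.02,0,0,0,-0.3],
  ],
)

```text
time_s: 10.33
ee_pos: [0.4601, 0.1506, 0.0905]
eef_rot: [3.139, 0.002, 2.632]
force: [1.4, 0.6, -0.0]
grip_width: 0.061
grip_force: 0.0
```

>>> play_rows(
  commands=[
    [0,0,0.014,0,0,0,-0.3],
    [0,0,0,0,0,0,-0.3],
    [0,0,0,0,0,0,-0.3],
  ],
)

```text
time_s: 10.58
ee_pos: [0.459, 0.1483, 0.0744]
eef_rot: [-3.14, -0.002, 2.63]
force: [-0.0, 0.3, 0.1]
grip_width: 0.0611
grip_force: 0.0
```

```bash
python3 -c "
from h import *
go((.461,.148,.012))
m=ctrl.camera_model('wrist');im=ctrl.camera('wrist');cv2.imwrite('pics/w4.png',im)
for a,u,b in blobs(im,'yellow',80,90): print(a,u,b)
print(proj(m,(.461,.148,.056)))
"
```

```text
t 10.58 pos [0.459  0.1483 0.0744] turn [-0.1  -0.11  0.  ] w 0.0611 gf 0.0 F [-0.   0.3  0.1]
(0.461, 0.148, 0.012) shift mm [-1.9  0.7 62.4]
1181 [316.9 224. ] [293 206  49  46]
644 [420.5 240.1] [399 220  44  41]
840 [169.2 360.1] [159 324  28  72]
833 [455.8 361.1] [439 324  28  72]
[311.23507988 241.52101097]
```

View pics/w4.png

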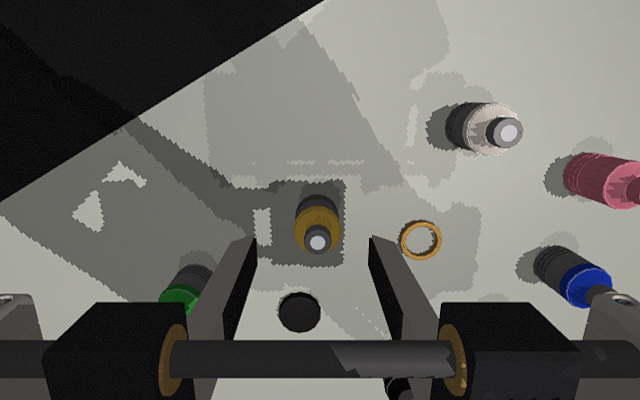

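The yellow nose is at (317,242), between the fingers and about 2.5 mm off in tool y. The ring at (420,240) is clear of the fingers.

>>> play_rows(
  commands=[
    [-0.0015,0.0022,0.015,0,0,0,-0.3],
    [0,0,0.02,0,0,0,-0.3],
    [0,0,0.015,0,0,0,-0.3],
    [0,0,0.0125,0,0,0,-0.3],
    [0,0,0,0,0,0,-0.3],
    [0,0,0,0,0,0,0.2],
    [0,0,0,0,0,0,0.5],
    [0,0,0,0,0,0,0.8],
    [0,0,0,0,0,0,0.8],
    [0,0,0,0,0,0,0.8],
    [0,0,0,0,0,0,0.8],
    [0,0,0,0,0,0,0.8],
  ],
)

```text
time_s: 11.63
ee_pos: [0.4625, 0.1498, 0.0133]
eef_rot: [3.141, 0.001, 2.63]
force: [-1.6, 0.5, 6.3]
grip_width: 0.0306
grip_force: 15.0
```

>>> play_rows(
  commands=[
    [0,0,-0.005,0,0,0,0.8],
    [0,0,-0.015,0,0,0,0.8],
    [0,0,-0.02,0,0,0,0.8],
    [0,0,-0.02,0,0,0,0.8],
    [0,0,-0.015,0,0,0,0.8],
    [0,0,-0.005,0,0,0,0.8],
    [0,0,0,0,0,0,0.8],
  ],
)

```text
time_s: 12.22
ee_pos: [0.4626, 0.1499, 0.0938]
eef_rot: [3.14, 0.001, 2.63]
force: [0.7, 0.2, -1.3]
grip_width: 0.0308
grip_force: 15.0
```

```bash
python3 -c "
from h import *
go((.5019,-.1422,.092))"
```

```text
t 12.22 pos [0.4626 0.1499 0.0938] turn [0.08 0.08 0.01] w 0.0308 gf 15.0 F [ 0.7  0.2 -1.3]
(0.5019, -0.1422, 0.092) shift mm [-177.2 -235.5    1.8]
```

>>> play_rows(
  commands=[
    [-0.003,-0.0039,0,0,0,0,0.8],
    [-0.0059,-0.0079,0,0,0,0,0.8],
    [-0.0088,-0.0118,0,0,0,0,0.8],
    [-0.0118,-0.0157,0,0,0,0,0.8],
    [-0.0118,-0.0157,0,0,0,0,0.8],
    [-0.0118,-0.0157,0,0,0,0,0.8],
    [-0.0118,-0.0157,0,0,0,0,0.8],
    [-0.0118,-0.0157,0,0,0,0,0.8],
    [-0.0118,-0.0157,0,0,0,0,0.8],
    [-0.0118,-0.0157,0,0,0,0,0.8],
    [-0.0118,-0.0157,0,0,0,0,0.8],
    [-0.0118,-0.0157,0,0,0,0,0.8],
    [-0.0118,-0.0157,0,0,0,0,0.8],
    [-0.0118,-0.0157,0,0,0,0,0.8],
    [-0.0118,-0.0157,0,0,0,0,0.8],
    [-0.0088,-0.0118,0,0,0,0,0.8],
    [-0.0059,-0.0079,0,0,0,0,0.8],
    [-0.003,-0.0039,0,0,0,0,0.8],
    [0,0,0,0,0,0,0.8],
    [0,0,0,0,0,0,0.8],
  ],
)

```text
time_s: 13.88
ee_pos: [0.5009, -0.1421, 0.0923]
eef_rot: [-3.142, -0.001, 2.63]
force: [-0.2, -0.5, -1.0]
grip_width: 0.0307
grip_force: 15.0
```

>>> play_rows(
  commands=[
    [0,0,0.01,0,0,0,0.8],
    [0,0,0.015,0,0,0,0.8],
    [0,0,0.015,0,0,0,0.8],
    [0,0,0.01,0,0,0,0.8],
    [0,0,0.005,0,0,0,0.8],
    [0,0,0,0,0,0,0.8],
    [0,0,0,0,0,0,0.8],
  ],
)

```text
time_s: 14.47
ee_pos: [0.5014, -0.1422, 0.0379]
eef_rot: [3.142, 0.0, 2.631]
force: [0.4, -0.3, -1.3]
grip_width: 0.0309
grip_force: 15.0
```

```bash
python3 -c "
from h import *
go((.5019,-.1422,.0213))
cv2.imwrite('pics/w5.png',ctrl.camera('wrist'))"
```

```text
t 14.47 pos [ 0.5014 -0.1422  0.0379] turn [0.   0.   0.02] w 0.0309 gf 15.0 F [ 0.4 -0.3 -1.3]
(0.5019, -0.1422, 0.0213) shift mm [-0.4  0.2 16.6]
```

View pics/w5.png

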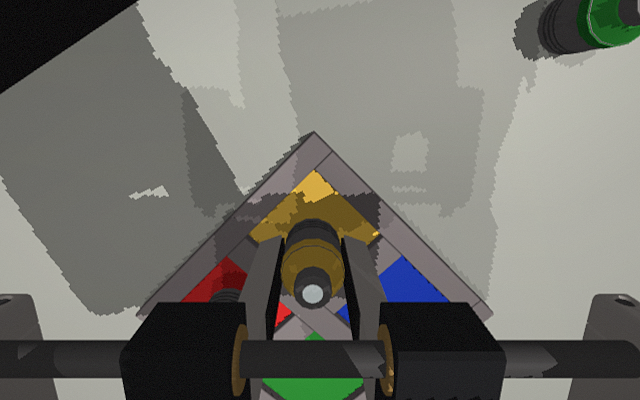

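Yellow is upright and centred over the yellow compartment, whose visible corners are (315,170), (250,243) and (380,236).

>>> play_rows(
  commands=[
    [0,0,0.006,0,0,0,0.8],
    [0,0,0.005,0,0,0,0.8],
    [0,0,0.003,0,0,0,0.8],
    [0,0,0.0013,0,0,0,0.8],
    [0,0,0.0008,0,0,0,0.8],
    [0,0,0.0006,0,0,0,0.8],
    [0,0,0.0004,0,0,0,0.8],
    [0,0,0,0,0,0,0.8],
  ],
)

```text
time_s: 15.18
ee_pos: [0.5012, -0.1424, 0.0213]
eef_rot: [-3.142, -0.0, 2.63]
force: [-5.1, 0.8, 8.8]
grip_width: 0.0306
grip_force: 15.0
```

>>> play_rows(
  commands=[
    [0,0,0,0,0,0,0.3],
    [0,0,0,0,0,0,0.15],
    [0,0,0,0,0,0,0],
    [0,0,0,0,0,0,-0.15],
    [0,0,0,0,0,0,-0.3],
    [0,0,0,0,0,0,-0.3],
    [0,0,0,0,0,0,-0.3],
    [0,0,-0.01,0,0,0,-0.3],
    [0,0,-0.02,0,0,0,-0.3],
    [0,0,-0.025,0,0,0,-0.3],
    [0,0,-0.025,0,0,0,-0.3],
    [0,0,-0.01,0,0,0,-0.3],
    [0,0,0,0,0,0,-0.3],
  ],
)

```text
time_s: 16.27
ee_pos: [0.5023, -0.1427, 0.1133]
eef_rot: [3.141, 0.004, 2.63]
force: [0.3, 0.1, 0.8]
grip_width: 0.0611
grip_force: 0.0
```

```bash
python3 -c "
from h import *
go((.4645,.0385,.11))"
```

```text
t 16.27 pos [ 0.5023 -0.1427  0.1133] turn [0.04 0.26 0.  ] w 0.0611 gf 0.0 F [0.3 0.1 0.8]
(0.4645, 0.0385, 0.11) shift mm [121.7 139.5   3.3]
```

>>> play_rows(
  commands=[
    [0.0061,0.007,0,0,0,0,-0.3],
    [0.0122,0.014,0,0,0,0,-0.3],
    [0.0122,0.014,0,0,0,0,-0.3],
    [0.0122,0.014,0,0,0,0,-0.3],
    [0.0122,0.014,0,0,0,0,-0.3],
    [0.0122,0.014,0,0,0,0,-0.3],
    [0.0122,0.014,0,0,0,0,-0.3],
    [0.0122,0.014,0,0,0,0,-0.3],
    [0.0122,0.014,0,0,0,0,-0.3],
    [0.0122,0.014,0,0,0,0,-0.3],
    [0.0061,0.007,0,0,0,0,-0.3],
    [0,0,0.02,0,0,0,-0.3],
    [0,0,0.0185,0,0,0,-0.3],
    [0,0,0,0,0,0,-0.3],
    [0,0,0,0,0,0,-0.3],
  ],
)

```text
time_s: 17.52
ee_pos: [0.4625, 0.0395, 0.0712]
eef_rot: [-3.14, -0.003, 2.63]
force: [-0.3, 0.5, 0.4]
grip_width: 0.061
grip_force: 0.0
```

```bash
python3 -c "
from h import *
go((.4645,.0385,.012))
m=ctrl.camera_model('wrist');im=ctrl.camera('wrist');cv2.imwrite('pics/w6.png',im)
"
```

```text
t 17.52 pos [0.4625 0.0395 0.0712] turn [-0.09 -0.15  0.  ] w 0.061 gf 0.0 F [-0.3  0.5  0.4]
(0.4645, 0.0385, 0.012) shift mm [-2.2  0.1 59.2]
```

View pics/w6.png

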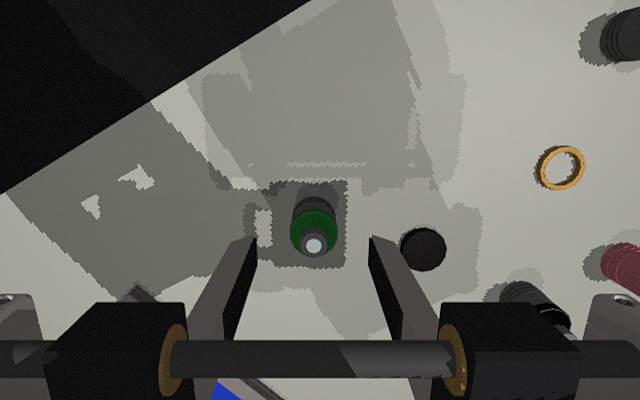

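The green nose is at (314,246), centred. The black disc at (423,249) lies outside the fingers.

>>> play_rows(
  commands=[
    [-0.0015,0.0005,0.014,0,0,0,-0.3],
    [0,0,0.019,0,0,0,-0.3],
    [0,0,0.014,0,0,0,-0.3],
    [0,0,0.0115,0,0,0,-0.3],
    [0,0,0,0,0,0,-0.3],
    [0,0,0,0,0,0,0.2],
    [0,0,0,0,0,0,0.5],
    [0,0,0,0,0,0,0.8],
    [0,0,0,0,0,0,0.8],
    [0,0,0,0,0,0,0.8],
    [0,0,0,0,0,0,0.8],
    [0,0,0,0,0,0,0.8],
  ],
)

```text
time_s: 18.57
ee_pos: [0.4652, 0.0392, 0.0142]
eef_rot: [3.141, 0.001, 2.63]
force: [-1.7, -0.3, 6.8]
grip_width: 0.0306
grip_force: 15.0
```

>>> play_rows(
  commands=[
    [0,0,-0.005,0,0,0,0.8],
    [0,0,-0.015,0,0,0,0.8],
    [0,0,-0.02,0,0,0,0.8],
    [0,0,-0.02,0,0,0,0.8],
    [0,0,-0.02,0,0,0,0.8],
    [0,0,-0.01,0,0,0,0.8],
    [0,0,0,0,0,0,0.8],
  ],
)

```text
time_s: 19.15
ee_pos: [0.4658, 0.0392, 0.1056]
eef_rot: [3.14, 0.003, 2.63]
force: [-0.4, 0.5, -0.7]
grip_width: 0.0308
grip_force: 15.0
```

```bash
python3 -c "
from h import *
go((.5987,-.196,.102))"
```

```text
t 19.15 pos [0.4658 0.0392 0.1056] turn [0.1  0.17 0.01] w 0.0308 gf 15.0 F [-0.4  0.5 -0.7]
(0.5987, -0.196, 0.102) shift mm [-231.  -140.1    3.6]
```

>>> play_rows(
  commands=[
    [-0.0039,-0.0023,0,0,0,0,0.8],
    [-0.0077,-0.0047,0,0,0,0,0.8],
    [-0.0115,-0.007,0,0,0,0,0.8],
    [-0.0154,-0.0093,0,0,0,0,0.8],
    [-0.0154,-0.0093,0,0,0,0,0.8],
    [-0.0154,-0.0093,0,0,0,0,0.8],
    [-0.0154,-0.0093,0,0,0,0,0.8],
    [-0.0154,-0.0093,0,0,0,0,0.8],
    [-0.0154,-0.0093,0,0,0,0,0.8],
    [-0.0154,-0.0093,0,0,0,0,0.8],
    [-0.0154,-0.0093,0,0,0,0,0.8],
    [-0.0154,-0.0093,0,0,0,0,0.8],
    [-0.0154,-0.0093,0,0,0,0,0.8],
    [-0.0154,-0.0093,0,0,0,0,0.8],
    [-0.0154,-0.0093,0,0,0,0,0.8],
    [-0.0115,-0.007,0,0,0,0,0.8],
    [-0.0077,-0.0047,0,0,0,0,0.8],
    [-0.0039,-0.0023,0,0,0,0,0.8],
    [0,0,0,0,0,0,0.8],
    [0,0,0,0,0,0,0.8],
  ],
)

```text
time_s: 20.82
ee_pos: [0.5977, -0.1956, 0.1031]
eef_rot: [-3.142, -0.001, 2.63]
force: [-0.3, 0.6, -0.7]
grip_width: 0.0303
grip_force: 15.0
```

>>> play_rows(
  commands=[
    [0,0,0.01,0,0,0,0.8],
    [0,0,0.015,0,0,0,0.8],
    [0,0,0.015,0,0,0,0.8],
    [0,0,0.01,0,0,0,0.8],
    [0,0,0.009,0,0,0,0.8],
    [0,0,0.004,0,0,0,0.8],
    [0,0,0,0,0,0,0.8],
    [0,0,0,0,0,0,0.8],
  ],
)

```text
time_s: 21.48
ee_pos: [0.5982, -0.1956, 0.041]
eef_rot: [3.142, 0.0, 2.63]
force: [-0.4, 0.0, -0.2]
grip_width: 0.0303
grip_force: 15.0
```

```bash
python3 -c "
from h import *
go((.5987,-.196,.0222))
cv2.imwrite('pics/w7.png',ctrl.camera('wrist'))"
```

```text
t 21.48 pos [ 0.5982 -0.1956  0.041 ] turn [0.   0.02 0.01] w 0.0303 gf 15.0 F [-0.4  0.  -0.2]
(0.5987, -0.196, 0.0222) shift mm [-0.6 -0.1 18.8]
```

View pics/w7.png

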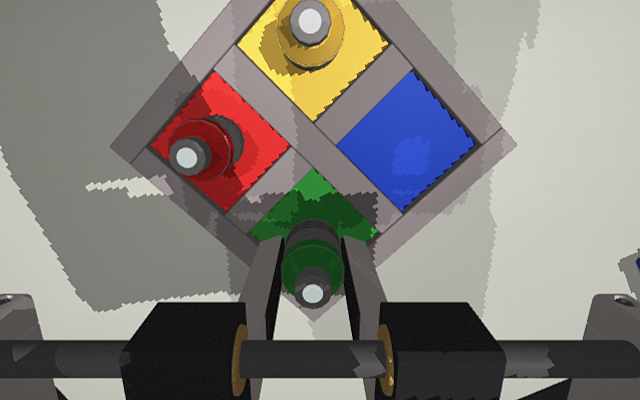

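Red and yellow are standing centred in their compartments. Green is upright over its own, with its nose at (313,294).

>>> play_rows(
  commands=[
    [0,0,0.007,0,0,0,0.8],
    [0,0,0.006,0,0,0,0.8],
    [0,0,0.003,0,0,0,0.8],
    [0,0,0.0013,0,0,0,0.8],
    [0,0,0.0008,0,0,0,0.8],
    [0,0,0.0007,0,0,0,0.8],
    [0,0,0.0004,0,0,0,0.8],
    [0,0,0,0,0,0,0.8],
  ],
)

```text
time_s: 22.2
ee_pos: [0.5981, -0.1957, 0.0223]
eef_rot: [-3.142, 0.0, 2.63]
force: [-3.9, 0.6, 6.1]
grip_width: 0.0307
grip_force: 15.0
```

>>> play_rows(
  commands=[
    [0,0,0,0,0,0,0.3],
    [0,0,0,0,0,0,0.15],
    [0,0,0,0,0,0,0],
    [0,0,0,0,0,0,-0.15],
    [0,0,0,0,0,0,-0.3],
    [0,0,0,0,0,0,-0.3],
    [0,0,0,0,0,0,-0.3],
    [0,0,-0.01,0,0,0,-0.3],
    [0,0,-0.02,0,0,0,-0.3],
    [0,0,-0.025,0,0,0,-0.3],
    [0,0,-0.025,0,0,0,-0.3],
    [0,0,-0.01,0,0,0,-0.3],
    [0,0,0,0,0,0,-0.3],
  ],
)

```text
time_s: 23.28
ee_pos: [0.5992, -0.1961, 0.1145]
eef_rot: [3.141, 0.005, 2.63]
force: [-0.5, 0.2, -0.6]
grip_width: 0.0612
grip_force: 0.0
```

```bash
python3 -c "
from h import *
go((.586,.289,.11))"
```

```text
t 23.28 pos [ 0.5992 -0.1961  0.1145] turn [0.04 0.27 0.  ] w 0.0612 gf 0.0 F [-0.5  0.2 -0.6]
(0.586, 0.289, 0.11) shift mm [248.8 416.6   4.5]
```

>>> play_rows(
  commands=[
    [0.0065,0.011,0,0,0,0,-0.3],
    [0.0131,0.0219,0,0,0,0,-0.3],
    [0.0131,0.0219,0,0,0,0,-0.3],
    [0.0131,0.0219,0,0,0,0,-0.3],
    [0.0131,0.0219,0,0,0,0,-0.3],
    [0.0131,0.0219,0,0,0,0,-0.3],
    [0.0131,0.0219,0,0,0,0,-0.3],
    [0.0131,0.0219,0,0,0,0,-0.3],
    [0.0131,0.0219,0,0,0,0,-0.3],
    [0.0131,0.0219,0,0,0,0,-0.3],
    [0.0131,0.0219,0,0,0,0,-0.3],
    [0.0131,0.0219,0,0,0,0,-0.3],
    [0.0131,0.0219,0,0,0,0,-0.3],
    [0.0131,0.0219,0,0,0,0,-0.3],
    [0.0131,0.0219,0,0,0,0,-0.3],
    [0.0131,0.0219,0,0,0,0,-0.3],
    [0.0131,0.0219,0,0,0,0,-0.3],
    [0.0131,0.0219,0,0,0,0,-0.3],
    [0.0131,0.0219,0,0,0,0,-0.3],
    [0.0065,0.011,0,0,0,0,-0.3],
  ],
)

```text
time_s: 24.95
ee_pos: [0.583, 0.292, 0.1093]
eef_rot: [-3.14, -0.002, 2.632]
force: [-0.3, -0.6, 0.1]
grip_width: 0.061
grip_force: 0.0
```

>>> play_rows(
  commands=[
    [0,0,0.015,0,0,0,-0.3],
    [0,0,0.015,0,0,0,-0.3],
    [0,0,0.01,0,0,0,-0.3],
    [0,0,0,0,0,0,-0.3],
    [0,0,0,0,0,0,-0.3],
  ],
)

```text
time_s: 25.37
ee_pos: [0.5843, 0.2887, 0.0707]
eef_rot: [-3.14, -0.001, 2.63]
force: [-0.5, 0.0, 0.2]
grip_width: 0.0613
grip_force: 0.0
```

```bash
python3 -c "
from h import *
go((.586,.289,.012))
m=ctrl.camera_model('wrist');im=ctrl.camera('wrist');cv2.imwrite('pics/w8.png',im)
"
```

```text
t 25.37 pos [0.5843 0.2887 0.0707] turn [-0.08 -0.06 -0.01] w 0.0613 gf 0.0 F [-0.5  0.   0.2]
(0.586, 0.289, 0.012) shift mm [-1.3  1.  58.7]
```

View pics/w8.png

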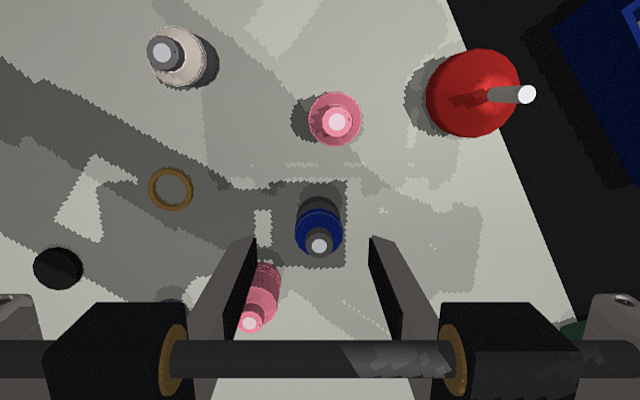

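The blue nose is at (319,246), so I shift +3 mm in tool y. The pink objective at (260,300) is about 36 mm clear of the finger plane.

>>> play_rows(
  commands=[
    [-0.0012,0.003,0.014,0,0,0,-0.3],
    [0,0,0.019,0,0,0,-0.3],
    [0,0,0.014,0,0,0,-0.3],
    [0,0,0.0115,0,0,0,-0.3],
    [0,0,0,0,0,0,-0.3],
    [0,0,0,0,0,0,0.2],
    [0,0,0,0,0,0,0.5],
    [0,0,0,0,0,0,0.8],
    [0,0,0,0,0,0,0.8],
    [0,0,0,0,0,0,0.8],
    [0,0,0,0,0,0,0.8],
    [0,0,0,0,0,0,0.8],
  ],
)

```text
time_s: 26.42
ee_pos: [0.5875, 0.2912, 0.0136]
eef_rot: [3.141, 0.001, 2.63]
force: [-0.8, -0.5, 4.7]
grip_width: 0.0311
grip_force: 15.0
```

>>> play_rows(
  commands=[
    [0,0,-0.005,0,0,0,0.8],
    [0,0,-0.015,0,0,0,0.8],
    [0,0,-0.02,0,0,0,0.8],
    [0,0,-0.02,0,0,0,0.8],
    [0,0,-0.02,0,0,0,0.8],
    [0,0,-0.01,0,0,0,0.8],
    [0,0,0,0,0,0,0.8],
  ],
)

```text
time_s: 27.0
ee_pos: [0.5881, 0.2915, 0.1054]
eef_rot: [3.139, 0.002, 2.63]
force: [0.2, 0.1, -1.1]
grip_width: 0.0303
grip_force: 15.0
```

```bash
python3 -c "
from h import *
go((.5771,-.1206,.102))"
```

```text
t 27.0 pos [0.5881 0.2915 0.1054] turn [0.17 0.13 0.  ] w 0.0303 gf 15.0 F [ 0.2  0.1 -1.1]
(0.5771, -0.1206, 0.102) shift mm [-192.1 -364.7    3.4]
```

>>> play_rows(
  commands=[
    [-0.0028,-0.0054,0,0,0,0,0.8],
    [-0.0057,-0.0107,0,0,0,0,0.8],
    [-0.0085,-0.0161,0,0,0,0,0.8],
    [-0.0113,-0.02145,0,0,0,0,0.8],
    [-0.0113,-0.02145,0,0,0,0,0.8],
    [-0.0113,-0.02145,0,0,0,0,0.8],
    [-0.0113,-0.02145,0,0,0,0,0.8],
    [-0.0113,-0.02145,0,0,0,0,0.8],
    [-0.0113,-0.02145,0,0,0,0,0.8],
    [-0.0113,-0.02145,0,0,0,0,0.8],
    [-0.0113,-0.02145,0,0,0,0,0.8],
    [-0.0113,-0.02145,0,0,0,0,0.8],
    [-0.0113,-0.02145,0,0,0,0,0.8],
    [-0.0113,-0.02145,0,0,0,0,0.8],
    [-0.0113,-0.02145,0,0,0,0,0.8],
    [-0.0113,-0.02145,0,0,0,0,0.8],
    [-0.0113,-0.02145,0,0,0,0,0.8],
    [-0.0085,-0.0161,0,0,0,0,0.8],
    [-0.0057,-0.0107,0,0,0,0,0.8],
    [-0.0028,-0.0054,0,0,0,0,0.8],
  ],
)

```text
time_s: 28.67
ee_pos: [0.5755, -0.1228, 0.1019]
eef_rot: [-3.141, -0.002, 2.629]
force: [-0.8, -0.6, -1.3]
grip_width: 0.0306
grip_force: 15.0
```

>>> play_rows(
  commands=[
    [0,0,0,0,0,0,0.8],
    [0,0,0,0,0,0,0.8],
    [0,0,0.01,0,0,0,0.8],
    [0,0,0.015,0,0,0,0.8],
    [0,0,0.015,0,0,0,0.8],
    [0,0,0.01,0,0,0,0.8],
    [0,0,0.009,0,0,0,0.8],
    [0,0,0.004,0,0,0,0.8],
    [0,0,0,0,0,0,0.8],
    [0,0,0,0,0,0,0.8],
  ],
)

```text
time_s: 29.5
ee_pos: [0.5766, -0.1209, 0.0402]
eef_rot: [3.142, 0.0, 2.63]
force: [0.2, -0.3, -0.2]
grip_width: 0.0307
grip_force: 15.0
```

```bash
python3 -c "
from h import *
go((.5771,-.1206,.0216))
cv2.imwrite('pics/w9.png',ctrl.camera('wrist'))"
```

```text
t 29.5 pos [ 0.5766 -0.1209  0.0402] turn [0.   0.02 0.01] w 0.0307 gf 15.0 F [ 0.2 -0.3 -0.2]
(0.5771, -0.1206, 0.0216) shift mm [-0.3  0.5 18.6]
```

View pics/w9.png

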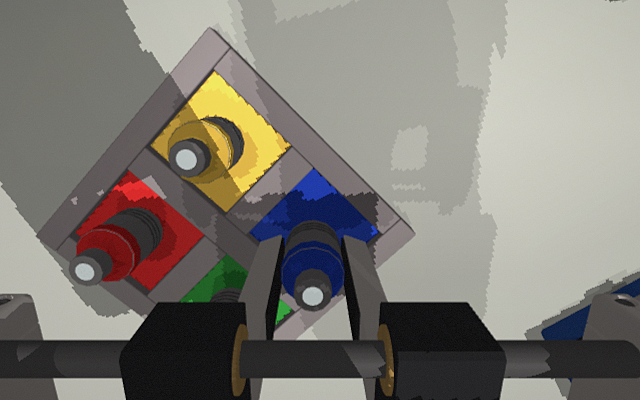

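Blue is upright and centred over its compartment, with its nose at (313,296).

>>> play_rows(
  commands=[
    [0,0,0.007,0,0,0,0.8],
    [0,0,0.006,0,0,0,0.8],
    [0,0,0.003,0,0,0,0.8],
    [0,0,0.0011,0,0,0,0.8],
    [0,0,0.0008,0,0,0,0.8],
    [0,0,0.0007,0,0,0,0.8],
    [0,0,0.0004,0,0,0,0.8],
    [0,0,0,0,0,0,0.8],
  ],
)

```text
time_s: 30.22
ee_pos: [0.5765, -0.1211, 0.0215]
eef_rot: [-3.142, 0.0, 2.63]
force: [-3.1, -0.5, 3.6]
grip_width: 0.0303
grip_force: 15.0
```

Contact. I'll release, lift and back away.

>>> play_rows(
  commands=[
    [0,0,0,0,0,0,0.3],
    [0,0,0,0,0,0,0.15],
    [0,0,0,0,0,0,0],
    [0,0,0,0,0,0,-0.15],
    [0,0,0,0,0,0,-0.3],
    [0,0,0,0,0,0,-0.3],
    [0,0,0,0,0,0,-0.3],
    [0,0,-0.01,0,0,0,-0.3],
    [0,0,-0.02,0,0,0,-0.3],
    [0,0,-0.025,0,0,0,-0.3],
    [0,0,-0.025,0,0,0,-0.3],
    [0,0,-0.025,0,0,0,-0.3],
    [0,0,-0.025,0,0,0,-0.3],
    [0,0,-0.01,0,0,0,-0.3],
    [0,0,0,0,0,0,-0.3],
  ],
)

```text
time_s: 31.47
ee_pos: [0.5773, -0.1212, 0.1638]
eef_rot: [3.14, 0.004, 2.63]
force: [0.2, -0.9, -0.4]
grip_width: 0.061
grip_force: 0.0
```

>>> play_rows(
  commands=[
    [0.01,0.01,0,0,0,0,-0.3],
    [0.02,0.015,0,0,0,0,-0.3],
    [0.02,0.015,0,0,0,0,-0.3],
    [0.02,0.015,0,0,0,0,-0.3],
    [0.02,0.015,0,0,0,0,-0.3],
    [0.02,0.015,0,0,0,0,-0.3],
    [0.02,0.015,0,0,0,0,-0.3],
    [0.02,0.015,0,0,0,0,-0.3],
    [0.02,0.015,0,0,0,0,-0.3],
    [0.02,0.015,0,0,0,0,-0.3],
    [0.01,0.01,0,0,0,0,-0.3],
    [0,0,0,0,0,0,-0.3],
    [0,0,0,0,0,0,-0.3],
  ],
)

```text
time_s: 32.55
ee_pos: [0.4769, 0.1126, 0.1597]
eef_rot: [-3.14, -0.002, 2.632]
force: [-0.4, -0.1, 0.2]
grip_width: 0.0609
grip_force: 0.0
```

```bash
python3 -c "
from h import *
go()
im=ctrl.camera('scene');cv2.imwrite('pics/s2.png',cv2.resize(im[120:320,160:560],None,fx=2,fy=2))"
```

```text
t 32.55 pos [0.4769 0.1126 0.1597] turn [-0.07 -0.09  0.1 ] w 0.0609 gf 0.0 F [-0.4 -0.1  0.2]
```

View pics/s2.png

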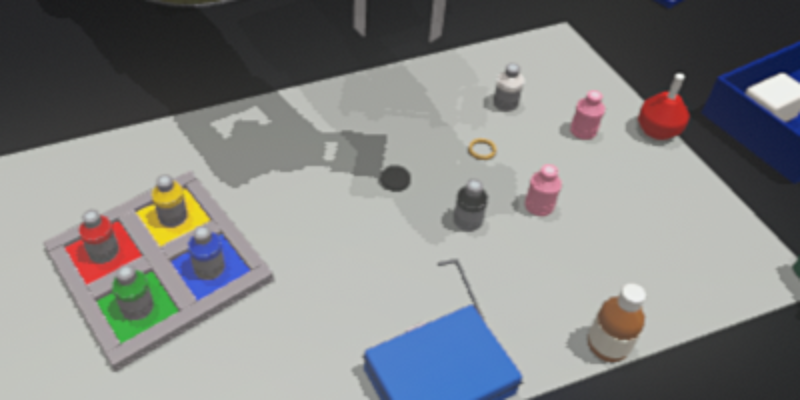

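All four objectives stand upright in their own compartments. The white, black and pink ones stand untouched, and the gripper is clear.

```bash
python3 -c "
from station import ctrl
print(ctrl.hand_in())"
```

```text
the job is handed in; nothing more can be done
None
```

The red, yellow, green and blue objectives each stand upright in the compartment of their own colour, the white and black ones were left where they stood, and the job is handed in (about 33 s on the robot's clock; no verdict was shown).

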